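# Open the sample book at its last board

### The arm

A 6-joint arm with a two-finger parallel gripper is mounted at the origin on a cart in front of the work surface, level with it; the furniture and walls round the work are solid. World frame = base frame: x ahead of the robot, y to its left, z up, the work surface at z = 0. Lengths are in m, angles in rad, forces in N, time in s.
With the tool pointing down it reaches from about 0.35 to 0.8 m from the base axis. Payload 7.3 kg.
Tool frame: the origin (TCP) lies on the mounting face of the last link; the fingertips stand 173 mm ahead of it and the grasp point (between the pads) lies 155 mm ahead of it; z points along the fingers, y is the direction in which the jaws open and shut (so a half turn about z gives the same grasp; the last joint's range is limited). The gripper opens to 85 mm and grips with 20 to 120 N. Pads are 22 mm wide; open, the fingers measure 114 mm over their backs; the gripper's body (76 mm by 85 mm) begins 54 mm behind the grasp point. The pads swing forward as they close: fully open they stand 13 mm farther back than shut.
Start: joints at [1.108, 0.342, 1.524, -0, 1.275, -0.146], TCP at [0.164, 0.499, 0.405] pointing down, gripper open.
Joint ranges: [-2.53, 2.53], [-0.77, 2.02], [0.04, 2.7], [-1, 4.14], [0.28, 2.66], [-3.11, 3.11]. Speed limits (rad/s): [2.57, 2.57, 3.14, 3.14, 3.14, 3.14].

### API

Orientations are given as a unit quaternion [w, x, y, z].
In Python, from bench import robot gives the robot as it stands. The module is installed in compiled form; this text tells all that it offers.
- The arm moves only by the tool apply_moves, never from a script. Its argument "targets" is a list of rows, each an object of numbers: "x", "y", "z": the shift along the world's x, y, z in cm; "turn": the turn about the world's z in degrees. A call has 1 to 20 rows; each row shifts and turns the commanded pose from where the row before left it; what a row does not reach is not made up. A row lasts 1/8 s, in which the tool goes at most 62.5 mm and 10.7 degrees, less where a joint would pass 70% of its speed; a pose out of reach is approached as far as the arm can. A call is refused whole if a number of a shift passes 6.25 or a number of a turn 10.7, either way. A call with a gripper value outside its range is refused whole. "hand" is the opening in per cent of the stroke, from 0 (shut) to 100 (fully open), set as the call begins (left out, the last holds). The fingers move at their own pace and stop on an object; the grip force is fixed at half the most. Time passes only in rows, so rows that do not move let the fingers close. It gives the time, the measured TCP pose, the force and the opening at its end, in the units of the state.
- robot.sense(): the state, without advancing time (a new reading comes with each control period).
- robot.get_image(name): name is "scene" or "top" or "wrist"; returns the picture (480x640x3 uint8, red, green, blue); there is no depth.
- robot.calibration(name): a dict with "vfov" (degrees; the focal length in pixels is half the picture's height over the tangent of half this angle, whatever the lens; pixels are square), "cx", "cy" (the principal point, pixels), "world_to_cam" (4x4, takes a point from world to camera coordinates); the wrist camera has in their place "hand_eye" (4x4, takes a point from camera to tool coordinates, whose origin is the TCP and whose axes are the flange's). Camera axes: x right, y down, z forward; pixel columns grow to the right and rows downward; lengths in m; the calibration is good to about 2 mm. The wrist camera is an equidistant fisheye: a pixel r from the principal point sees the ray r / f radians off the axis. A picture is of the moment at which its call begins: read the wrist's pose just before it. calibration takes no time and is no camera call.
- robot.hand_in(): hands the job in, once; it reports no verdict.
The state is a dict: "clock": time; "joint_positions": joint angles; "joint_velocities": joint speeds; "joint_efforts": joint torques, N m; "tcp_pos": TCP position; "tcp_rot": TCP orientation; "contact_force": force on the tool from outside, world axes, zero at the start; "torque": the same for the moment, N m; "finger_gap": opening from 0.0 (shut) to 1.0 (fully open).
Only numpy, scipy, OpenCV 4.12 (cv2) and the standard library are available. Lean on these libraries where they do the work, as an engineer would, in place of code of your own. Each camera call takes 0.05 s, during which the arm holds its last target. There are 200 camera calls.

### The job

Open the worktop sample book at its last board: push the two hinged leaves up by their thumb tabs and over the spine, one after the other with the top leaf first, so that each lies flat on the left-hand side as seen from the robot. Turn them with the fingertips or the outside of the fingers only, never pinching a leaf between the fingers, and turn them steadily without flicking or slamming. Leave the tape roll, lemon, pencil, tape measure and candle where they are.

Things in the scene. Friction and masses are not known exactly. Their poses are not given: they have to be found in the camera images.
- sample_book: sample book fixed to the worktop: wooden base board 180 (x) x 236 (y) x 14 mm, spine along its middle (x), a fixed sample board (dark wood right, plywood left) either side, tops 23 mm above the worktop. Two hinged leaves lie on its right half (-y). Origin: centre of underside; x along the spine away from the robot, y left, z up; turned up to 0.25 rad about z.
- spine (a point): middle of the spine rod, the common hinge axis of both leaves: 32 mm above the worktop, above the book's origin; the axis runs along the book's x. The aluminium posts that carry it stand 82 mm to either side along x, tops 39 mm above the worktop.
- leaf1 (a joint): top leaf (light wood face): angle, 0 flat on the right, 1.57 upright, 3.14 flat on the left; starts 0.05 to 0.2. Stiff hinge (0.075 N m friction, leaf 0.08 kg): it stays at any angle where it is left. Board 146 (x) x 102 mm, 5 mm thick, its sides 14 and 116 mm from the axis; middle plane 3.5 mm above the axis at 0, 3.5 mm below it at 3.14. Never pinch it: no pressing on front and back at once.
- leaf2 (a joint): lower leaf (grey laminate face): angle as leaf1, starts 0 to 0.04; same axis, sizes, weight and stiffness, but its middle plane lies 3.5 mm below the axis at 0 and 3.5 mm above it at 3.14 (on leaf1). Not to be pinched either.
- leaf1_tab (a point): middle of the outer edge of the top leaf's thumb tab: aluminium, 38 mm wide, 5 mm thick, 40 mm nearer to the robot (book's -x) than the spine's middle. It slopes up 37 degrees and juts 20 mm beyond the base board; edge 138 mm from the axis and, at angle 0, 55 mm above the worktop, only air under it, so a fingertip can go under from outside. When turned it slopes down.
- leaf2_tab (a point): the same point of the lower leaf's alike thumb tab, which is 40 mm farther from the robot (book's +x) than the spine's middle; at angle 0 it is 48 mm above the worktop
- masking_tape: bystander: roll of masking tape lying flat behind the book, 104 mm across, 25 mm high; origin at the centre of its underside
- lemon: bystander: lemon behind the book, 71x53x51 mm; origin under its centre
- pencil: bystander: pencil lying in front of the book, 123 mm long, 7 mm thick; origin under its middle
- tape_measure: bystander: yellow tape measure, 32x88x64 mm, to the right; origin under its centre
- candle: bystander: beige pillar candle to the left, 61 mm across, 131 mm high; origin at the centre of its underside

How it is judged:
By the outcome, as a careful person would: the job done as asked, in the order asked, and still so for the second after the job is handed in, with the robot touching nothing.
It also fails if it takes over 58 s, if anything falls off the work surface, if the arm or the gripper's body presses on something with over 40 N, if the wrist force passes 120 N, or if a joint passes its speed limit or range.

## Working session

There is one attempt and no reset: what is moved stays moved. The work goes in short steps, Python scripts to look and compute and a tool call to move; the robot and the scene stay as the last step left them, time stands still between calls to the robot, and variables do not carry over. Pictures are saved under pics/ and viewed, about 8 in all and at most 12, crops included, and the job is handed in when it is done.

Besides the shell and the picture viewer there is one more tool, called after "Call:" in YAML: its name, and indented under it one key for each argument. apply_moves: Moves the arm, as the interface text tells. Its arguments: {"type":"object","properties":{"targets":{"type":"array","items":{"type":"object","properties":{"x":{"type":"number"},"y":{"type":"number"},"z":{"type":"number"},"turn":{"type":"number"}}}},"hand":{"type":"number"}},"required":["targets"]}

```bash
mkdir -p pics
python3 - <<'E'
from bench import robot
import cv2, numpy as np
for n in ("scene","top"):
    c=robot.calibration(n); print(n,c["vfov"],c["cx"],c["cy"],np.round(c["world_to_cam"],4).tolist())
    cv2.imwrite(f"pics/{n}0.png",robot.get_image(n)[:,:,::-1])
print(robot.calibration("wrist"))
print(robot.sense())
E
```

```text
scene 54.03107163917923 324.52919126185884 233.61744515026518 [[0.3892, -0.921, -0.0176, -0.199], [-0.6164, -0.2462, -0.7479, 0.3892], [0.6845, 0.3019, -0.6636, 1.0135], [0.0, 0.0, 0.0, 1.0]]
top 45.93843141091028 323.96857477174046 239.46265314798862 [[0.0273, -0.9995, -0.0125, 0.0042], [-0.982, -0.0245, -0.1873, 0.5124], [0.1869, 0.0174, -0.9822, 1.4086], [0.0, 0.0, 0.0, 1.0]]
{'vfov': 65.70646984690485, 'cx': 315.91397316572625, 'cy': 235.76415411064295, 'hand_eye': array([[-8.04223723e-04, -9.64132351e-01, -2.65420727e-01,
         6.66739515e-02],
       [ 9.99999648e-01, -7.12183244e-04, -4.43011878e-04,
         3.08180542e-04],
       [ 2.38093889e-04, -2.65420989e-01,  9.64132585e-01,
         3.09890933e-02],
       [ 0.00000000e+00,  0.00000000e+00,  0.00000000e+00,
         1.00000000e+00]])}
{'clock': 0.1, 'joint_positions': array([ 1.10802540e+00,  3.42633042e-01,  1.52489589e+00, -2.27708427e-05,
        1.27539826e+00, -1.45952554e-01]), 'joint_velocities': array([ 0.0007881 , -0.00021253, -0.00166423,  0.00085269, -0.00058363,
       -0.00081529]), 'joint_efforts': array([ 2.39196816e-03, -4.34445405e+01, -2.46488178e+01, -1.45866588e-04,
        4.73495718e-03,  2.92190327e-05]), 'tcp_pos': array([0.16346663, 0.49877994, 0.40411462]), 'tcp_rot': array([-1.89580089e-04,  1.57744196e-01,  9.87479784e-01, -6.39862494e-04]), 'contact_force': array([0.16245847, 0.30342503, 0.42461597]), 'torque': array([-0.0225216 ,  0.05561647,  0.03050958]), 'finger_gap': 1.0007073860608704}
```

View pics/top0.png

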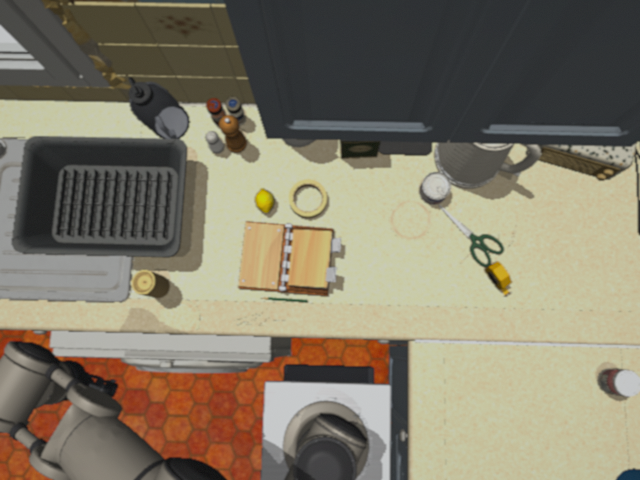

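View pics/scene0.png

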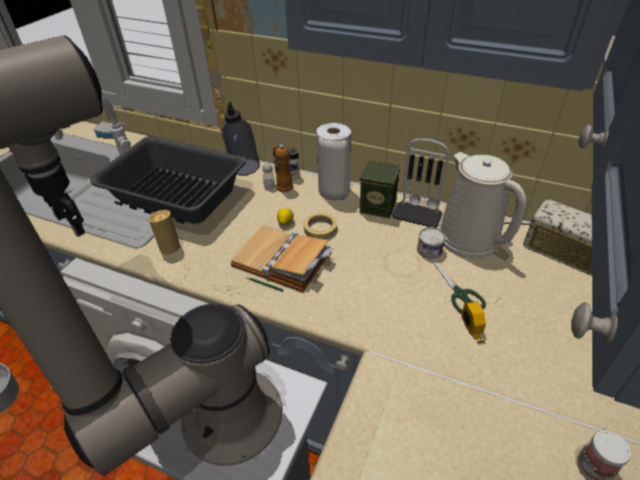

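The top view shows the book around pixel (287,258), its tabs at (336,244) and (333,274), the lemon at (264,201), the tape roll at (308,198), the pencil at (287,300) and the candle at (148,284). I'll zoom in for a pose.

Run:
```python
import cv2, numpy as np
a=cv2.imread("pics/top0.png")[212:308,230:350]; a=cv2.resize(a,None,fx=6,fy=6,interpolation=cv2.INTER_CUBIC)
cv2.imwrite("pics/topc.png",a)
```

```text
(no output)
```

View pics/topc.png

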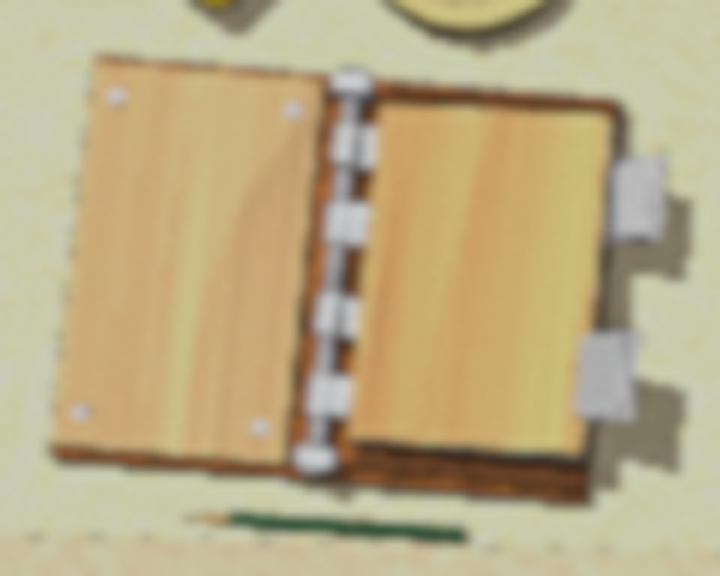

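The zoomed crop shows post tops at (350,82) and (315,458), left board corners at (97,62) and (55,450), and tab edges at x≈663 (far) and x≈634 (near). I'll fit the book's pose and both leaf angles to these.

```bash
cat > h.py <<'E'
import numpy as np
from bench import robot
def proj(c,P):
    M=np.array(c["world_to_cam"]); q=np.atleast_2d(P)@M[:3,:3].T+M[:3,3]
    f=240/np.tan(np.radians(c["vfov"]/2)); return q[:,:2]/q[:,2:]*f+[c["cx"],c["cy"]]
def toworld(p,B):
    x,y,a=p[:3]; B=np.atleast_2d(B); R=np.array([[np.cos(a),-np.sin(a)],[np.sin(a),np.cos(a)]])
    return np.c_[B[:,:2]@R.T+[x,y],B[:,2]]
def rot(x,r,h,t): # book point on leaf: radius r (outward), height h above axis, angle t
    return [x,-r*np.cos(t)+h*np.sin(t),.032+r*np.sin(t)+h*np.cos(t)]
E
python3 - <<'E'
from h import *
from scipy.optimize import least_squares
c=robot.calibration("top")
uv=np.array([[350,78],[315,455],[97,60],[55,448],[325,78],[287,462],[665,158],[660,240],[636,333],[632,420],[612,112],[583,457],[380,102],[352,440]])
px=(uv+.5)/6-.5+[230,212]
def model(p):
    t1,t2=p[3:]
    B=[[.082,0,.039],[-.082,0,.039],[.09,.118,.023],[-.09,.118,.023],[.09,.016,.023],[-.09,.016,.023],
       rot(.059,.138,.016,t2),rot(.021,.138,.016,t2),rot(-.021,.138,.023,t1),rot(-.059,.138,.023,t1),
       rot(.073,.116,.006,t1),rot(-.073,.116,.006,t1),rot(.073,.014,.006,t1),rot(-.073,.014,.006,t1)]
    return proj(c,toworld(p,B))
w=np.ones((14,1)); w[4:6]=.2
r=least_squares(lambda p:((model(p)-px)*w).ravel(),[.45,.05,-.1,.1,.02],loss="soft_l1",f_scale=.5)
print(r.x.round(4)); print((model(r.x)-px).round(2).tolist())
E
```

```text
[ 0.4678  0.1156 -0.0607  0.1731  0.0156]
[[0.77, 0.55], [0.21, 0.33], [-0.74, -1.83], [-1.66, 1.27], [-0.35, -1.62], [-1.08, 2.36], [0.33, -0.53], [-0.06, 0.33], [0.41, -0.71], [-0.21, -0.1], [0.13, 0.42], [0.01, -0.45], [0.27, 0.22], [-0.67, -0.3]]
```

Call:
apply_moves:
  hand: 0
  targets:
    - {"x": 1.6,"y": -3.4,"turn": -7.5}
    - {"x": 1.6,"y": -3.4,"turn": -7.5}
    - {"x": 1.6,"y": -3.4,"turn": -7.5}
    - {"x": 1.6,"y": -3.4,"turn": -7.5}
    - {"x": 1.6,"y": -3.4,"turn": -7.5}
    - {"x": 1.6,"y": -3.4,"turn": -7.5}
    - {"x": 1.6,"y": -3.4,"turn": -7.5}
    - {"x": 1.6,"y": -3.4,"turn": -7.5}
    - {"x": 1.6,"y": -3.4,"turn": -7.5}
    - {"x": 1.6,"y": -3.4,"turn": -7.5}
    - {"x": 1.6,"y": -3.4}
    - {"x": 1.6,"y": -3.4}
    - {"x": 1.6,"y": -3.4}
    - {"x": 1.6,"y": -3.4}
    - {"x": 1.6,"y": -3.4}
    - {"x": 1.6,"y": -3.4}
    - {"z": -3.5}
    - {"z": -3.5}
    - {"z": -3.5}
    - {"z": -3.5}

```text
invalid input
```

Run:
```python
from h import *
import cv2
s=robot.sense(); print(s["tcp_pos"],s["tcp_rot"],s["finger_gap"],s["joint_positions"],s["clock"])
cv2.imwrite("pics/w1.png",robot.get_image("wrist")[:,:,::-1])
```

```text
[0.16346663 0.49877994 0.40411462] [-1.89580089e-04  1.57744196e-01  9.87479784e-01 -6.39862494e-04] 1.0007073860608704 [ 1.10802540e+00  3.42633042e-01  1.52489589e+00 -2.27708427e-05
  1.27539826e+00 -1.45952554e-01] 0.1
```

View pics/w1.png

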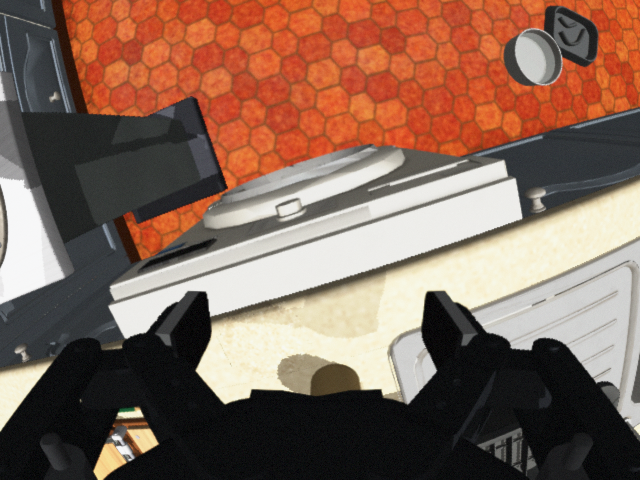

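The move was refused, so nothing changed. The wrist picture shows only the start pose, with the fingers open. I'll send every key in each row.

Call:
apply_moves:
  hand: 0
  targets:
    - {"x": 1.6,"y": -3.4,"z": 0,"turn": -7.5}
    - {"x": 1.6,"y": -3.4,"z": 0,"turn": -7.5}
    - {"x": 1.6,"y": -3.4,"z": 0,"turn": -7.5}
    - {"x": 1.6,"y": -3.4,"z": 0,"turn": -7.5}
    - {"x": 1.6,"y": -3.4,"z": 0,"turn": -7.5}
    - {"x": 1.6,"y": -3.4,"z": 0,"turn": -7.5}
    - {"x": 1.6,"y": -3.4,"z": 0,"turn": -7.5}
    - {"x": 1.6,"y": -3.4,"z": 0,"turn": -7.5}
    - {"x": 1.6,"y": -3.4,"z": 0,"turn": -7.5}
    - {"x": 1.6,"y": -3.4,"z": 0,"turn": -7.5}
    - {"x": 1.6,"y": -3.4,"z": 0,"turn": 0}
    - {"x": 1.6,"y": -3.4,"z": 0,"turn": 0}
    - {"x": 1.6,"y": -3.4,"z": 0,"turn": 0}
    - {"x": 1.6,"y": -3.4,"z": 0,"turn": 0}
    - {"x": 1.6,"y": -3.4,"z": 0,"turn": 0}
    - {"x": 1.6,"y": -3.4,"z": 0,"turn": 0}
    - {"x": 0,"y": 0,"z": -3.5,"turn": 0}
    - {"x": 0,"y": 0,"z": -3.5,"turn": 0}
    - {"x": 0,"y": 0,"z": -3.5,"turn": 0}
    - {"x": 0,"y": 0,"z": -3.5,"turn": 0}

```text
clock: 2.65
tcp_pos: [0.4194, -0.0451, 0.2636]
tcp_rot: [0.0, 0.726, 0.687, 0.0]
contact_force: [-0.6, 0.2, -0.2]
finger_gap: 0.001
```

```bash
cat >> h.py <<'E'
from scipy.spatial.transform import Rotation as Ro
def wproj(s,P):
    c=robot.calibration("wrist"); T=np.eye(4); w,x,y,z=s["tcp_rot"]
    T[:3,:3]=Ro.from_quat([x,y,z,w]).as_matrix(); T[:3,3]=s["tcp_pos"]; M=np.linalg.inv(T@c["hand_eye"])
    q=np.atleast_2d(P)@M[:3,:3].T+M[:3,3]; f=240/np.tan(np.radians(c["vfov"]/2))
    rr=np.hypot(q[:,0],q[:,1]); th=np.arctan2(rr,q[:,2]); return q[:,:2]/rr[:,None]*(th*f)[:,None]+[c["cx"],c["cy"]]
E
python3 - <<'E'
from h import *
import cv2
s=robot.sense(); im=robot.get_image("wrist")[:,:,::-1].copy()
p=[.4678,.1156,-.0607]; t1,t2=.173,.016
B=[[.082,0,.039],[-.082,0,.039],rot(.059,.138,.016,t2),rot(.021,.138,.016,t2),rot(-.021,.138,.023,t1),rot(-.059,.138,.023,t1),rot(.073,.116,.006,t1),rot(-.073,.116,.006,t1)]
for u,v in wproj(s,toworld(p,B)):
    print(round(u),round(v)); cv2.drawMarker(im,(int(round(u)),int(round(v))),(255,0,255),cv2.MARKER_CROSS,12,1)
cv2.imwrite("pics/w2.png",im)
E
```

```text
522 -9
236 -32
494 221
430 220
356 221
267 221
527 180
243 173
```

View pics/w2.png

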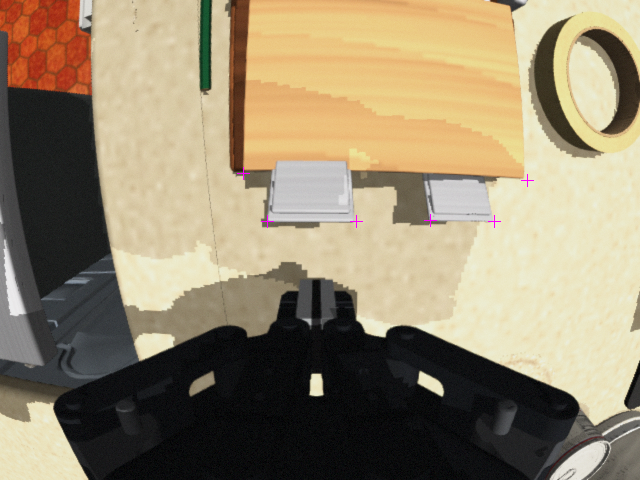

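The fit agrees with the wrist view to about 1 mm: the near tab spans u 267–355 at v 221, the far tab 427–492. The fingers are centred on the near tab. Next I'll compute the finger path for both leaves.

```bash
cat > plan.py <<'E'
from h import *
P=[.4678,.1156,-.0607]; HW=.011
def path(leaf,thetas):
    s=1 if leaf==1 else -1; bx=-.04*s; under=.0035*s-.0025; eh=.023 if leaf==1 else .016
    k=[(.014,under),(.113,under),(.1395,eh-.002),(.1365,eh+.002)]
    poly=np.vstack([np.linspace(k[i],k[i+1],60) for i in range(3)])
    out=[]
    for t in thetas:
        q=np.array([rot(bx,r,h,t) for r,h in poly]); ez=rot(bx,.138,eh,t)[2]
        if t<np.pi/2:
            z=ez-np.interp(t,[0,.92,1.57],[.022,.018,.138+.032-rot(bx,.11,under,1.57)[2]])
            y=q[q[:,2]>=z,1].min()
        else:
            _,y,z=rot(bx,np.interp(t,[1.57,3.14],[.11,.1]),under,t)
        out.append([bx,y-HW,z])
    return toworld(P,out)+[0,0,.173]
E
python3 - <<'E'
from plan import *
th=np.r_[.173,.173+np.cumsum(np.full(46,.0645))]
W=path(1,th)*100; print("start",W[0].round(1), "now",robot.sense()["tcp_pos"])
R=W.round(1); D=np.diff(R,axis=0).round(1)
for i in range(46): print(f"{th[i+1]:.2f}",R[i+1],D[i].tolist())
E
```

```text
start [41.9 -2.7 23. ] now [ 0.41802598 -0.04479629  0.26012302]
0.24 [41.9 -2.3 23.9] [0.0, 0.4, 0.9]
0.30 [42.  -2.  24.7] [0.1, 0.3, 0.8]
0.37 [42.  -1.5 25.6] [0.0, 0.5, 0.9]
0.43 [42.  -1.1 26.3] [0.0, 0.4, 0.7]
0.50 [42.  -0.5 27.1] [0.0, 0.6, 0.8]
0.56 [42.1  0.  27.8] [0.1, 0.5, 0.7]
0.62 [42.1  0.6 28.5] [0.0, 0.6, 0.7]
0.69 [42.1  1.3 29.1] [0.0, 0.7, 0.6]
0.75 [42.2  2.  29.7] [0.1, 0.7, 0.6]
0.82 [42.2  2.7 30.3] [0.0, 0.7, 0.6]
0.88 [42.3  3.5 30.8] [0.1, 0.8, 0.5]
0.95 [42.3  4.2 31.2] [0.0, 0.7, 0.4]
1.01 [42.4  4.9 31.5] [0.1, 0.7, 0.3]
1.08 [42.4  5.6 31.7] [0.0, 0.7, 0.2]
1.14 [42.5  6.3 31.9] [0.1, 0.7, 0.2]
1.21 [42.5  7.  32. ] [0.0, 0.7, 0.1]
1.27 [42.5  7.7 32. ] [0.0, 0.7, 0.0]
1.33 [42.6  8.4 32. ] [0.1, 0.7, 0.0]
1.40 [42.6  9.  32. ] [0.0, 0.6, 0.0]
1.46 [42.7  9.6 31.8] [0.1, 0.6, -0.2]
1.53 [42.7 10.3 31.7] [0.0, 0.7, -0.1]
1.59 [42.7 11.  31.5] [0.0, 0.7, -0.2]
1.66 [42.8 11.7 31.4] [0.1, 0.7, -0.1]
1.72 [42.8 12.4 31.3] [0.0, 0.7, -0.1]
1.79 [42.9 13.1 31.1] [0.1, 0.7, -0.2]
1.85 [42.9 13.8 30.9] [0.0, 0.7, -0.2]
1.91 [42.9 14.4 30.6] [0.0, 0.6, -0.3]
1.98 [43.  15.1 30.3] [0.1, 0.7, -0.3]
2.04 [43.  15.7 30. ] [0.0, 0.6, -0.3]
2.11 [43.1 16.2 29.6] [0.1, 0.5, -0.4]
2.17 [43.1 16.8 29.2] [0.0, 0.6, -0.4]
2.24 [43.1 17.3 28.8] [0.0, 0.5, -0.4]
2.30 [43.2 17.8 28.3] [0.1, 0.5, -0.5]
2.37 [43.2 18.3 27.8] [0.0, 0.5, -0.5]
2.43 [43.2 18.7 27.2] [0.0, 0.4, -0.6]
2.49 [43.2 19.1 26.7] [0.0, 0.4, -0.5]
2.56 [43.2 19.4 26.1] [0.0, 0.3, -0.6]
2.62 [43.3 19.7 25.5] [0.1, 0.3, -0.6]
2.69 [43.3 20.  24.9] [0.0, 0.3, -0.6]
2.75 [43.3 20.2 24.3] [0.0, 0.2, -0.6]
2.82 [43.3 20.4 23.7] [0.0, 0.2, -0.6]
2.88 [43.3 20.5 23. ] [0.0, 0.1, -0.7]
2.95 [43.3 20.6 22.4] [0.0, 0.1, -0.6]
3.01 [43.3 20.7 21.7] [0.0, 0.1, -0.7]
3.08 [43.3 20.7 21.1] [0.0, 0.0, -0.6]
3.14 [43.3 20.7 20.4] [0.0, 0.0, -0.7]
```

Call:
apply_moves:
  targets:
    - {"x": 0,"y": 0,"z": -1.9,"turn": 0}
    - {"x": 0,"y": 0,"z": -1.9,"turn": 0}
    - {"x": 0,"y": 0.7,"z": 0,"turn": 0}
    - {"x": 0.1,"y": 0.7,"z": 0,"turn": 0}
    - {"x": 0,"y": 0.4,"z": 0.2,"turn": 0}
    - {"x": 0,"y": 0.4,"z": 1.0,"turn": 0}
    - {"x": 0.1,"y": 0.3,"z": 0.9,"turn": 0}
    - {"x": 0,"y": 0.5,"z": 1.0,"turn": 0}
    - {"x": 0,"y": 0.4,"z": 0.8,"turn": 0}
    - {"x": 0,"y": 0.6,"z": 0.9,"turn": 0}
    - {"x": 0.1,"y": 0.5,"z": 0.8,"turn": 0}
    - {"x": 0,"y": 0.6,"z": 0.7,"turn": 0}

```text
clock: 4.2
tcp_pos: [0.4226, 0.0063, 0.2902]
tcp_rot: [0.0, 0.726, 0.687, 0.0]
contact_force: [0.3, -1.1, 0.6]
finger_gap: -0.001
```

Run:
```python
from h import *
import cv2
print(robot.sense()["contact_force"],robot.sense()["tcp_pos"])
cv2.imwrite("pics/w3.png",robot.get_image("wrist")[:,:,::-1])
```

```text
[ 0.34870612 -1.12842988  0.60785565] [0.4225663  0.00627236 0.29021661]
```

View pics/w3.png

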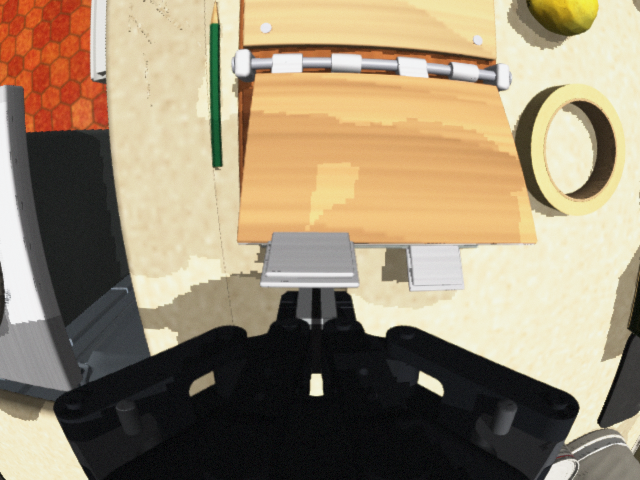

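The top leaf is rising: its tab (262–358, v 285) is against the finger and the lower leaf's tab has stayed down. Contact force is about 1 N. Continuing.

Call:
apply_moves:
  targets:
    - {"x": 0,"y": 0.7,"z": 0.4,"turn": 0}
    - {"x": 0,"y": 0.7,"z": 0.4,"turn": 0}
    - {"x": 0,"y": 0.7,"z": 0.4,"turn": 0}
    - {"x": 0,"y": 0.8,"z": 0.4,"turn": 0}
    - {"x": 0,"y": 0.7,"z": 0.4,"turn": 0}
    - {"x": 0.1,"y": 0.7,"z": 0.3,"turn": 0}
    - {"x": 0,"y": 0.7,"z": 0.2,"turn": 0}
    - {"x": 0.1,"y": 0.7,"z": 0.2,"turn": 0}
    - {"x": 0,"y": 0.7,"z": 0.1,"turn": 0}
    - {"x": 0,"y": 0.7,"z": 0,"turn": 0}
    - {"x": 0.1,"y": 0.7,"z": 0,"turn": 0}
    - {"x": 0,"y": 0.6,"z": 0,"turn": 0}
    - {"x": 0.1,"y": 0.6,"z": -0.1,"turn": 0}
    - {"x": 0,"y": 0.7,"z": -0.1,"turn": 0}
    - {"x": 0,"y": 0.7,"z": -0.2,"turn": 0}
    - {"x": 0.1,"y": 0.7,"z": -0.1,"turn": 0}
    - {"x": 0,"y": 0.7,"z": -0.1,"turn": 0}
    - {"x": 0.1,"y": 0.7,"z": -0.2,"turn": 0}

```text
clock: 6.5
tcp_pos: [0.4281, 0.1337, 0.3164]
tcp_rot: [-0.0, 0.727, 0.687, 0.005]
contact_force: [-22.2, 15.8, 68.1]
finger_gap: -0.001
```

Run:
```python
from h import *
import cv2
print(robot.sense()["contact_force"],robot.sense()["tcp_pos"])
a=robot.get_image("scene")[180:340,160:400,::-1]
b=cv2.resize(robot.get_image("wrist")[:,:,::-1],(400,300)); a=cv2.resize(a,(400,267),interpolation=cv2.INTER_CUBIC)
cv2.imwrite("pics/m1.png",np.vstack([a,b]))
```

```text
[-22.24707921  15.81056015  68.0569193 ] [0.42812344 0.13367012 0.31635718]
```

View pics/m1.png

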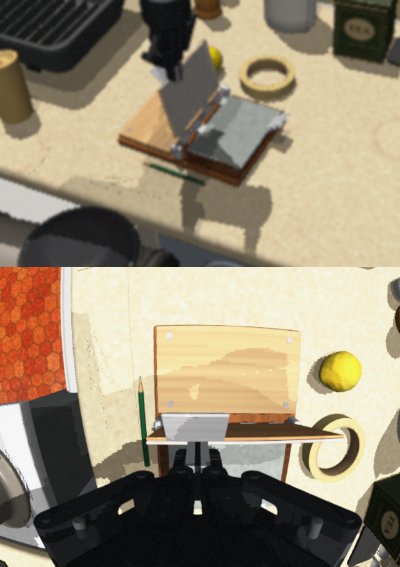

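The leaf has reached about 1.8 rad, just past upright, but the tip shows 68 N. It has probably caught on the ledge where the tab meets the leaf's outer edge (tip radius ≈ 114 mm). I'll lift off, back away, and push again lower down on the leaf's plain face.

Call:
apply_moves:
  targets:
    - {"x": 0,"y": 0,"z": 0.6,"turn": 0}
    - {"x": 0,"y": -0.8,"z": 0.4,"turn": 0}
    - {"x": 0,"y": -0.8,"z": 0,"turn": 0}
    - {"x": 0,"y": 0,"z": 0,"turn": 0}

```text
clock: 7.1
tcp_pos: [0.4285, 0.1144, 0.3192]
tcp_rot: [-0.0, 0.727, 0.687, -0.0]
contact_force: [0.1, 0.2, -0.1]
finger_gap: 0.001
```

```bash
sed -i 's/\[1.57,3.14\],\[.11,.1\]/[1.57,3.14],[.097,.092]/; s/rot(bx,.11,under,1.57)/rot(bx,.12,under,1.57)/' plan.py
python3 - <<'E'
from plan import *
print(robot.sense()["tcp_pos"],robot.sense()["contact_force"])
th=1.75+np.arange(26)*.0557
R=(path(1,th)*100).round(1); print(R[0]); D=np.diff(R,axis=0).round(1)
for i in range(25): print(f"{th[i+1]:.2f}",R[i+1],D[i].tolist())
E
```

```text
[0.42850184 0.11443046 0.3192084 ] [ 0.11260985  0.23020942 -0.07669071]
[42.8 12.5 30. ]
1.81 [42.9 13.  29.8] [0.1, 0.5, -0.2]
1.86 [42.9 13.5 29.7] [0.0, 0.5, -0.1]
1.92 [42.9 14.  29.5] [0.0, 0.5, -0.2]
1.97 [43.  14.5 29.3] [0.1, 0.5, -0.2]
2.03 [43. 15. 29.] [0.0, 0.5, -0.3]
2.08 [43.  15.5 28.8] [0.0, 0.5, -0.2]
2.14 [43.  15.9 28.5] [0.0, 0.4, -0.3]
2.20 [43.1 16.3 28.1] [0.1, 0.4, -0.4]
2.25 [43.1 16.7 27.8] [0.0, 0.4, -0.3]
2.31 [43.1 17.1 27.4] [0.0, 0.4, -0.4]
2.36 [43.1 17.5 27.1] [0.0, 0.4, -0.3]
2.42 [43.2 17.8 26.7] [0.1, 0.3, -0.4]
2.47 [43.2 18.1 26.2] [0.0, 0.3, -0.5]
2.53 [43.2 18.4 25.8] [0.0, 0.3, -0.4]
2.59 [43.2 18.7 25.4] [0.0, 0.3, -0.4]
2.64 [43.2 18.9 24.9] [0.0, 0.2, -0.5]
2.70 [43.2 19.2 24.4] [0.0, 0.3, -0.5]
2.75 [43.2 19.4 23.9] [0.0, 0.2, -0.5]
2.81 [43.3 19.5 23.4] [0.1, 0.1, -0.5]
2.86 [43.3 19.6 22.9] [0.0, 0.1, -0.5]
2.92 [43.3 19.8 22.4] [0.0, 0.2, -0.5]
2.98 [43.3 19.8 21.9] [0.0, 0.0, -0.5]
3.03 [43.3 19.9 21.4] [0.0, 0.1, -0.5]
3.09 [43.3 19.9 20.9] [0.0, 0.0, -0.5]
3.14 [43.3 19.9 20.4] [0.0, 0.0, -0.5]
```

Call:
apply_moves:
  targets:
    - {"x": 0,"y": 0,"z": -1.0,"turn": 0}
    - {"x": 0,"y": 0,"z": -1.0,"turn": 0}
    - {"x": 0,"y": 0.5,"z": 0.1,"turn": 0}
    - {"x": 0,"y": 0.5,"z": 0,"turn": 0}
    - {"x": 0,"y": 0.5,"z": -0.2,"turn": 0}
    - {"x": 0,"y": 0.5,"z": -0.1,"turn": 0}
    - {"x": 0,"y": 0.5,"z": -0.2,"turn": 0}
    - {"x": 0.1,"y": 0.5,"z": -0.2,"turn": 0}
    - {"x": 0,"y": 0.5,"z": -0.3,"turn": 0}
    - {"x": 0,"y": 0.5,"z": -0.2,"turn": 0}

```text
clock: 8.35
tcp_pos: [0.4295, 0.1552, 0.2884]
tcp_rot: [-0.0, 0.726, 0.687, -0.0]
contact_force: [-0.0, 0.1, 0.1]
finger_gap: 0.005
```

Call:
apply_moves:
  targets:
    - {"x": 0,"y": 0.4,"z": -0.3,"turn": 0}
    - {"x": 0.1,"y": 0.4,"z": -0.4,"turn": 0}
    - {"x": 0,"y": 0.4,"z": -0.3,"turn": 0}
    - {"x": 0,"y": 0.4,"z": -0.4,"turn": 0}
    - {"x": 0,"y": 0.4,"z": -0.3,"turn": 0}

```text
clock: 8.98
tcp_pos: [0.4305, 0.1751, 0.2714]
tcp_rot: [-0.0, 0.726, 0.687, -0.0]
contact_force: [-0.2, -0.1, -0.4]
finger_gap: 0.003
```

Run:
```python
from h import *
import cv2
print(robot.sense()["contact_force"],robot.sense()["tcp_pos"])
a=robot.get_image("scene")[180:340,160:400,::-1]
b=cv2.resize(robot.get_image("wrist")[:,:,::-1],(400,300)); a=cv2.resize(a,(400,267),interpolation=cv2.INTER_CUBIC)
cv2.imwrite("pics/m2.png",np.vstack([a,b]))
```

```text
[-0.22012992 -0.14044994 -0.40316859] [0.43047149 0.17512303 0.2714049 ]
```

View pics/m2.png

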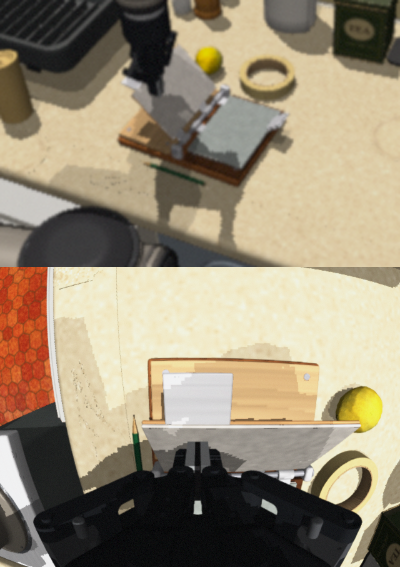

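The leaf leans left at about 2.35 rad, with its back face under the fingertips and almost no force. I'll carry on down to flat.

Call:
apply_moves:
  targets:
    - {"x": 0,"y": 0.3,"z": -0.4,"turn": 0}
    - {"x": 0,"y": 0.3,"z": -0.5,"turn": 0}
    - {"x": 0,"y": 0.3,"z": -0.4,"turn": 0}
    - {"x": 0,"y": 0.3,"z": -0.4,"turn": 0}
    - {"x": 0,"y": 0.2,"z": -0.5,"turn": 0}
    - {"x": 0,"y": 0.3,"z": -0.5,"turn": 0}
    - {"x": 0,"y": 0.2,"z": -0.5,"turn": 0}
    - {"x": 0,"y": 0.1,"z": -0.5,"turn": 0}
    - {"x": 0,"y": 0.1,"z": -0.5,"turn": 0}
    - {"x": 0,"y": 0.2,"z": -0.5,"turn": 0}
    - {"x": 0,"y": 0,"z": -0.5,"turn": 0}
    - {"x": 0,"y": 0.1,"z": -0.5,"turn": 0}
    - {"x": 0,"y": 0,"z": -0.4,"turn": 0}
    - {"x": 0,"y": 0,"z": -0.3,"turn": 0}

```text
clock: 10.82
tcp_pos: [0.4305, 0.1989, 0.2075]
tcp_rot: [-0.0, 0.726, 0.687, -0.0]
contact_force: [0.1, 0.6, 0.9]
finger_gap: 0.0
```

Call:
apply_moves:
  targets:
    - {"x": 0,"y": 0,"z": -0.2,"turn": 0}
    - {"x": 0,"y": 0,"z": -0.1,"turn": 0}
    - {"x": 0,"y": 0,"z": -0.1,"turn": 0}
    - {"x": 0,"y": 0,"z": 0,"turn": 0}

```text
clock: 11.32
tcp_pos: [0.4305, 0.1989, 0.2043]
tcp_rot: [0.0, 0.726, 0.687, 0.0]
contact_force: [-2.0, -0.4, 7.4]
finger_gap: -0.001
```

Call:
apply_moves:
  targets:
    - {"x": 0,"y": 0,"z": -0.1,"turn": 0}
    - {"x": 0,"y": 0,"z": 0,"turn": 0}

```text
clock: 11.58
tcp_pos: [0.4305, 0.1989, 0.2042]
tcp_rot: [0.0, 0.726, 0.687, 0.0]
contact_force: [-4.8, -1.7, 15.6]
finger_gap: -0.004
```

Run:
```python
from plan import *
th=.0157+np.arange(52)*.0613
R=(path(2,th)*100).round(1); print(R[0]); D=np.diff(R,axis=0).round(1)
for i in range(51): print(f"{th[i+1]:.2f}",R[i+1],D[i].tolist())
```

```text
[49.9 -3.7 20.1]
0.08 [49.9 -3.6 21. ] [0.0, 0.1, 0.9]
0.14 [49.9 -3.4 21.8] [0.0, 0.2, 0.8]
0.20 [49.9 -3.2 22.7] [0.0, 0.2, 0.9]
0.26 [49.9 -2.9 23.5] [0.0, 0.3, 0.8]
0.32 [49.9 -2.5 24.3] [0.0, 0.4, 0.8]
0.38 [50.  -2.2 25.1] [0.1, 0.3, 0.8]
0.44 [50.  -1.7 25.9] [0.0, 0.5, 0.8]
0.51 [50.  -1.3 26.6] [0.0, 0.4, 0.7]
0.57 [50.  -0.8 27.3] [0.0, 0.5, 0.7]
0.63 [50.1 -0.2 28. ] [0.1, 0.6, 0.7]
0.69 [50.1  0.4 28.6] [0.0, 0.6, 0.6]
0.75 [50.1  1.  29.2] [0.0, 0.6, 0.6]
0.81 [50.2  1.7 29.8] [0.1, 0.7, 0.6]
0.87 [50.2  2.4 30.3] [0.0, 0.7, 0.5]
0.94 [50.3  3.1 30.8] [0.1, 0.7, 0.5]
1.00 [50.3  3.7 31.2] [0.0, 0.6, 0.4]
1.06 [50.4  4.4 31.5] [0.1, 0.7, 0.3]
1.12 [50.4  5.  31.8] [0.0, 0.6, 0.3]
1.18 [50.4  5.7 32.1] [0.0, 0.7, 0.3]
1.24 [50.5  6.4 32.3] [0.1, 0.7, 0.2]
1.30 [50.5  7.1 32.4] [0.0, 0.7, 0.1]
1.36 [50.6  7.8 32.5] [0.1, 0.7, 0.1]
1.43 [50.6  8.6 32.6] [0.0, 0.8, 0.1]
1.49 [50.6  9.2 32.6] [0.0, 0.6, 0.0]
1.55 [50.7  9.9 32.5] [0.1, 0.7, -0.1]
1.61 [50.7 10.  30.2] [0.0, 0.1, -2.3]
1.67 [50.7 10.6 30.2] [0.0, 0.6, 0.0]
1.73 [50.8 11.2 30.1] [0.1, 0.6, -0.1]
1.79 [50.8 11.8 
[... 180 characters left out ...]
.10 [51.  14.5 29. ] [0.1, 0.5, -0.3]
2.16 [51.  15.  28.7] [0.0, 0.5, -0.3]
2.22 [51.  15.5 28.4] [0.0, 0.5, -0.3]
2.28 [51.1 16.  28.1] [0.1, 0.5, -0.3]
2.35 [51.1 16.4 27.7] [0.0, 0.4, -0.4]
2.41 [51.1 16.8 27.3] [0.0, 0.4, -0.4]
2.47 [51.1 17.2 26.8] [0.0, 0.4, -0.5]
2.53 [51.2 17.5 26.4] [0.1, 0.3, -0.4]
2.59 [51.2 17.9 25.9] [0.0, 0.4, -0.5]
2.65 [51.2 18.2 25.4] [0.0, 0.3, -0.5]
2.71 [51.2 18.4 24.9] [0.0, 0.2, -0.5]
2.77 [51.2 18.7 24.4] [0.0, 0.3, -0.5]
2.84 [51.2 18.9 23.9] [0.0, 0.2, -0.5]
2.90 [51.2 19.1 23.3] [0.0, 0.2, -0.6]
2.96 [51.3 19.2 22.8] [0.1, 0.1, -0.5]
3.02 [51.3 19.3 22.2] [0.0, 0.1, -0.6]
3.08 [51.3 19.4 21.7] [0.0, 0.1, -0.5]
3.14 [51.3 19.4 21.1] [0.0, 0.0, -0.6]
```

The top leaf is at its stop: force rises to 15 N with no further travel, and z matches flat. Next I'll go round to the lower leaf's tab.

Call:
apply_moves:
  targets:
    - {"x": 0,"y": 0,"z": 1.5,"turn": 0}
    - {"x": 0,"y": 0,"z": 3,"turn": 0}
    - {"x": 0,"y": 0,"z": 3,"turn": 0}
    - {"x": 0.9,"y": -3.6,"z": 0,"turn": 0}
    - {"x": 1.0,"y": -3.6,"z": 0,"turn": 0}
    - {"x": 0.9,"y": -3.6,"z": 0,"turn": 0}
    - {"x": 1.0,"y": -3.6,"z": 0,"turn": 0}
    - {"x": 0.9,"y": -3.6,"z": 0,"turn": 0}
    - {"x": 1.0,"y": -3.6,"z": 0,"turn": 0}
    - {"x": 0.9,"y": -3.6,"z": 0,"turn": 0}
    - {"x": 0,"y": 0,"z": -2.7,"turn": 0}
    - {"x": 0,"y": 0,"z": -2.7,"turn": 0}
    - {"x": 0,"y": 0,"z": 0,"turn": 0}

```text
clock: 13.2
tcp_pos: [0.4958, -0.0531, 0.2223]
tcp_rot: [-0.002, 0.726, 0.687, -0.001]
contact_force: [0.4, -0.2, -0.4]
finger_gap: -0.007
```

Run:
```python
from h import *
import cv2
s=robot.sense(); print(s["tcp_pos"])
b=robot.get_image("wrist")[:,:,::-1].copy()
for u,v in wproj(s,toworld([.4678,.1156,-.0607],[rot(.059,.138,.016,.016),rot(.021,.138,.016,.016)])): print(u,v); cv2.drawMarker(b,(int(u),int(v)),(255,0,255),cv2.MARKER_CROSS,12,1)
b=cv2.resize(b,(480,360)); a=cv2.resize(robot.get_image("top")[200:315,225:355,::-1],(480,425),interpolation=cv2.INTER_CUBIC)
cv2.imwrite("pics/m3.png",cv2.resize(np.vstack([a,b]),None,fx=.76,fy=.76))
```

```text
[ 0.49583903 -0.05309038  0.22228716]
369.405772679897 235.0359944818241
273.3941731586943 234.5156691179997
```

View pics/m3.png

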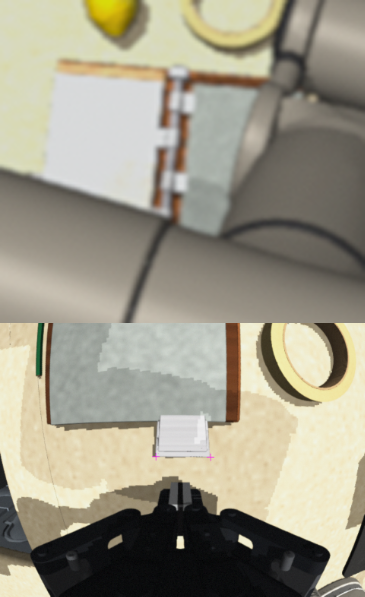

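The top leaf lies flat on the left (white back up). The lower leaf's tab (155–212, v≈457) is centred in front of the fingers and matches the prediction. Starting leaf 2.

Call:
apply_moves:
  targets:
    - {"x": 0.2,"y": 0,"z": -1.5,"turn": 0}
    - {"x": 0.1,"y": 0,"z": -1.4,"turn": 0}
    - {"x": 0,"y": 0.6,"z": 0,"turn": 0}
    - {"x": 0,"y": 0.6,"z": 0,"turn": 0}
    - {"x": 0,"y": 0.4,"z": 0.2,"turn": 0}
    - {"x": 0,"y": 0.2,"z": 0.9,"turn": 0}
    - {"x": 0,"y": 0.2,"z": 0.9,"turn": 0}
    - {"x": 0,"y": 0.2,"z": 0.9,"turn": 0}
    - {"x": 0,"y": 0.3,"z": 0.9,"turn": 0}

```text
clock: 14.42
tcp_pos: [0.4996, -0.0281, 0.2336]
tcp_rot: [0.0, 0.726, 0.687, 0.0]
contact_force: [0.7, -1.7, -1.3]
finger_gap: -0.001
```

Call:
apply_moves:
  targets:
    - {"x": 0,"y": 0.3,"z": 0.8,"turn": 0}
    - {"x": 0,"y": 0.3,"z": 0.8,"turn": 0}
    - {"x": 0,"y": 0.5,"z": 0.8,"turn": 0}
    - {"x": 0,"y": 0.4,"z": 0.7,"turn": 0}
    - {"x": 0,"y": 0.5,"z": 0.7,"turn": 0}
    - {"x": 0.1,"y": 0.6,"z": 0.7,"turn": 0}
    - {"x": 0,"y": 0.6,"z": 0.6,"turn": 0}
    - {"x": 0,"y": 0.6,"z": 0.6,"turn": 0}
    - {"x": 0.1,"y": 0.7,"z": 0.6,"turn": 0}
    - {"x": 0,"y": 0.7,"z": 0.5,"turn": 0}
    - {"x": 0.1,"y": 0.7,"z": 0.5,"turn": 0}
    - {"x": 0,"y": 0.6,"z": 0.4,"turn": 0}
    - {"x": 0,"y": 0.7,"z": 0.3,"turn": 0}

```text
clock: 16.05
tcp_pos: [0.5026, 0.0443, 0.313]
tcp_rot: [0.0, 0.726, 0.687, 0.0]
contact_force: [0.8, -2.0, 2.3]
finger_gap: -0.001
```

Call:
apply_moves:
  targets:
    - {"x": 0,"y": 0.6,"z": 0.3,"turn": 0}
    - {"x": 0,"y": 0.7,"z": 0.3,"turn": 0}
    - {"x": 0.1,"y": 0.7,"z": 0.3,"turn": 0}
    - {"x": 0,"y": 0.7,"z": 0.2,"turn": 0}
    - {"x": 0.1,"y": 0.7,"z": 0.2,"turn": 0}
    - {"x": 0,"y": 0.7,"z": 0.1,"turn": 0}
    - {"x": 0,"y": 0.7,"z": 0,"turn": 0}
    - {"x": 0.1,"y": 0.7,"z": 0,"turn": 0}

```text
clock: 17.05
tcp_pos: [0.5055, 0.0994, 0.3268]
tcp_rot: [-0.0, 0.726, 0.687, -0.0]
contact_force: [-0.4, -0.6, 2.2]
finger_gap: -0.001
```

Call:
apply_moves:
  targets:
    - {"x": 0,"y": -0.9,"z": 0.1,"turn": 0}
    - {"x": 0,"y": -0.8,"z": 0,"turn": 0}
    - {"x": 0,"y": 0,"z": -1.3,"turn": 0}
    - {"x": 0,"y": 0,"z": -1.3,"turn": 0}
    - {"x": 0,"y": 0.6,"z": 0,"turn": 0}
    - {"x": 0,"y": 0.6,"z": 0,"turn": 0}
    - {"x": 0,"y": 0.5,"z": 0,"turn": 0}
    - {"x": 0.1,"y": 0.6,"z": 0,"turn": 0}
    - {"x": 0,"y": 0.6,"z": -0.1,"turn": 0}
    - {"x": 0.1,"y": 0.6,"z": -0.1,"turn": 0}
    - {"x": 0,"y": 0.5,"z": -0.1,"turn": 0}
    - {"x": 0,"y": 0.6,"z": -0.2,"turn": 0}

```text
clock: 18.55
tcp_pos: [0.5076, 0.1282, 0.2967]
tcp_rot: [0.0, 0.726, 0.687, 0.0]
contact_force: [0.6, -1.1, 1.4]
finger_gap: -0.001
```

Run:
```python
from h import *
import cv2
print(robot.sense()["contact_force"],robot.sense()["tcp_pos"])
a=robot.get_image("scene")[180:340,160:400,::-1]
b=cv2.resize(robot.get_image("wrist")[:,:,::-1],(400,300)); a=cv2.resize(a,(400,267),interpolation=cv2.INTER_CUBIC)
cv2.imwrite("pics/m4.png",np.vstack([a,b]))
```

```text
[ 0.64892324 -1.12412571  1.4293141 ] [0.50763644 0.12823749 0.29669906]
```

View pics/m4.png

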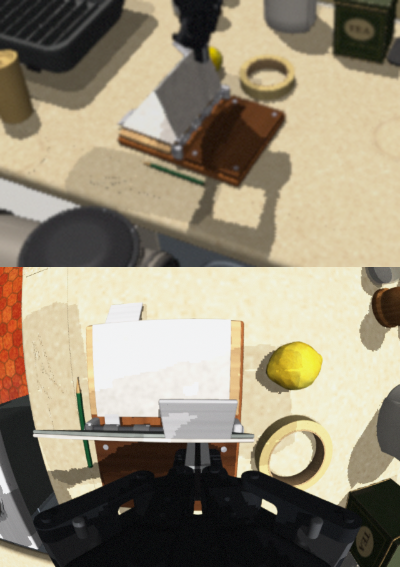

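Leaf 2 is just past upright with the finger on its plain face. Leaf 1 lies flat on the left and the dark board is bare. Continuing down.

Call:
apply_moves:
  targets:
    - {"x": 0,"y": 0.5,"z": -0.2,"turn": 0}
    - {"x": 0,"y": 0.6,"z": -0.2,"turn": 0}
    - {"x": 0.1,"y": 0.5,"z": -0.3,"turn": 0}
    - {"x": 0,"y": 0.5,"z": -0.3,"turn": 0}
    - {"x": 0,"y": 0.5,"z": -0.3,"turn": 0}
    - {"x": 0.1,"y": 0.5,"z": -0.3,"turn": 0}
    - {"x": 0,"y": 0.4,"z": -0.4,"turn": 0}
    - {"x": 0,"y": 0.4,"z": -0.4,"turn": 0}
    - {"x": 0,"y": 0.4,"z": -0.5,"turn": 0}
    - {"x": 0.1,"y": 0.3,"z": -0.4,"turn": 0}
    - {"x": 0,"y": 0.4,"z": -0.5,"turn": 0}
    - {"x": 0,"y": 0.3,"z": -0.5,"turn": 0}
    - {"x": 0,"y": 0.2,"z": -0.5,"turn": 0}
    - {"x": 0,"y": 0.3,"z": -0.5,"turn": 0}

```text
clock: 20.4
tcp_pos: [0.5105, 0.186, 0.2433]
tcp_rot: [0.0, 0.726, 0.687, -0.0]
contact_force: [-0.1, -0.3, -0.9]
finger_gap: 0.003
```

Call:
apply_moves:
  targets:
    - {"x": 0,"y": 0.2,"z": -0.5,"turn": 0}
    - {"x": 0,"y": 0.2,"z": -0.5,"turn": 0}
    - {"x": 0,"y": 0.1,"z": -0.5,"turn": 0}
    - {"x": 0,"y": 0.1,"z": -0.5,"turn": 0}
    - {"x": 0,"y": 0.1,"z": -0.5,"turn": 0}
    - {"x": 0,"y": 0,"z": -0.3,"turn": 0}
    - {"x": 0,"y": 0,"z": -0.2,"turn": 0}
    - {"x": 0,"y": 0,"z": -0.1,"turn": 0}
    - {"x": 0,"y": 0,"z": -0.1,"turn": 0}
    - {"x": 0,"y": 0,"z": 0,"turn": 0}

```text
clock: 21.65
tcp_pos: [0.5105, 0.1929, 0.2117]
tcp_rot: [0.0, 0.726, 0.687, 0.0]
contact_force: [0.5, 0.3, 0.2]
finger_gap: 0.0
```

Call:
apply_moves:
  targets:
    - {"x": 0,"y": 0,"z": -0.1,"turn": 0}
    - {"x": 0,"y": 0,"z": -0.1,"turn": 0}
    - {"x": 0,"y": 0,"z": 0,"turn": 0}

```text
clock: 22.02
tcp_pos: [0.5105, 0.1929, 0.2112]
tcp_rot: [0.0, 0.726, 0.687, 0.0]
contact_force: [-4.3, -1.6, 12.0]
finger_gap: 0.002
```

The lower leaf is at its stop: 12 N with no travel, at the predicted flat height. I'll retreat upward and check.

Call:
apply_moves:
  targets:
    - {"x": 0,"y": 0,"z": 1,"turn": 0}
    - {"x": 0,"y": 0,"z": 3,"turn": 0}
    - {"x": 0,"y": 0,"z": 4,"turn": 0}
    - {"x": 0,"y": 0,"z": 4,"turn": 0}
    - {"x": 0,"y": -3,"z": 3,"turn": 0}
    - {"x": 0,"y": -3,"z": 0,"turn": 0}
    - {"x": 0,"y": -3,"z": 0,"turn": 0}
    - {"x": 0,"y": -3,"z": 0,"turn": 0}
    - {"x": 0,"y": -3,"z": 0,"turn": 0}
    - {"x": 0,"y": -3,"z": 0,"turn": 0}
    - {"x": 0,"y": 0,"z": 0,"turn": 0}
    - {"x": 0,"y": 0,"z": 0,"turn": 0}

```text
clock: 23.52
tcp_pos: [0.5105, 0.0133, 0.3598]
tcp_rot: [-0.0, 0.726, 0.687, 0.0]
contact_force: [0.1, 0.1, 0.6]
finger_gap: -0.001
```

Run:
```python
from h import *
import cv2
print(robot.sense()["contact_force"],robot.sense()["tcp_pos"],robot.sense()["clock"])
a=robot.get_image("scene")[180:340,140:380,::-1]
b=cv2.resize(robot.get_image("wrist")[:,:,::-1],(400,300)); a=cv2.resize(a,(400,267),interpolation=cv2.INTER_CUBIC)
cv2.imwrite("pics/m5.png",np.vstack([a,b]))
```

```text
[0.1348257  0.14422945 0.63189992] [0.51048768 0.01328848 0.35983448] 23.525
```

View pics/m5.png

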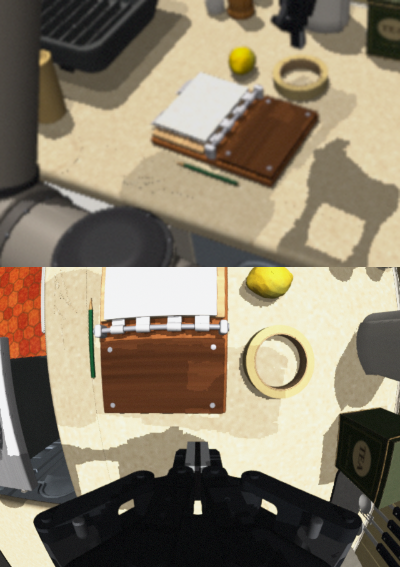

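Both leaves lie flat on the left, the dark board is bare, the bystanders in view look undisturbed, and the robot is touching nothing. Handing in.

```bash
python3 -c "
from bench import robot
print(robot.hand_in())"
```

```text
the job is handed in; nothing more can be done
None
```

The sample book is open at its last board. I turned the top leaf first, then the lower one, with the shut fingers from outside and without pinching. I handed in at 23.5 s.

**Last checks:** Each leaf was pressed lightly against its stop (15.6 N for the top leaf, 12 N for the lower). At that point the fingertips were at the heights predicted for flat. The final pictures show both leaves flat on the left, the dark board bare and the gripper clear of everything. The lemon, tape roll, pencil and candle look unmoved. I didn't look at the tape measure again after the first pictures, but the arm never worked near it.

**What went wrong:** While I was turning the top leaf just past upright, the fingertip caught on the ledge between the tab and the leaf. The wrist force read about 68 N when that move ended, below the 120 N limit. I lifted off, finished on the plain face, and changed the path so the lower leaf avoided the ledge. Its readings stayed at about 3 N or less until it reached the stop.

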